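# Unstack the luthier's blocks into their trays

### The job

The fretwork blocks are piled on one another on the guitar maker's bench: take the pile apart and put each one away, the right way up and flat on the floor of the tray made for its shape and size (round weight in the round tray, square caul in the square tray, sanding block in the shorter oblong tray, levelling beam in the longest tray). Do not let any of them tip over on the way.

Things in the scene. Friction and masses are not known exactly. Their poses are not given: they have to be found in the camera images.
- weight: Brass cylinder, 38 mm diameter, 30 mm high, about 0.26 kg; starts on top of the pile, standing on the caul. Origin: centre of its underside; z up; round about z.
- caul: Square wooden clamping caul, 48 x 48 mm, 26 mm high, about 0.06 kg; starts third from the bottom, on the sanding block. Origin: centre of its underside; z up; x and y square to its sides.
- sander: Oblong pale wooden sanding block, 54 mm (its x) by 112 mm (its y), 26 mm high, about 0.14 kg; starts second from the bottom, on the beam. Origin: centre of its underside; z up; long side along y.
- beam: Aluminium levelling beam, 64 mm (its x) by 170 mm (its y), 26 mm high, about 0.45 kg; starts at the bottom of the pile, on the bench. Origin: centre of its underside; z up; long side along y.
- weight_tray: Fixed to the bench. Dark wooden tray with a grey felt floor. Floor 4 mm above the bench, rim 5 mm thick and 10 mm above the bench. Origin: centre of its underside, on the bench; z up; round: inside diameter 54 mm, outside 64 mm.
- caul_tray: Fixed to the bench. Dark wooden tray with a grey felt floor. Floor 4 mm above the bench, rim 5 mm thick and 10 mm above the bench. Origin: centre of its underside, on the bench; z up; square: inside 64 x 64 mm, outside 74 x 74 mm, sides along x and y.
- sander_tray: Fixed to the bench. Dark wooden tray with a grey felt floor. Floor 4 mm above the bench, rim 5 mm thick and 10 mm above the bench. Origin: centre of its underside, on the bench; z up; oblong: inside 70 mm (its x) by 128 mm (its y), outside 80 x 138 mm.
- beam_tray: Fixed to the bench. Dark wooden tray with a grey felt floor. Floor 4 mm above the bench, rim 5 mm thick and 10 mm above the bench. Origin: centre of its underside, on the bench; z up; the longest: inside 80 mm (its x) by 186 mm (its y), outside 90 x 196 mm.
Things that resemble listed ones, but are neither listed nor needed, are in the scene too. What is shaped like the caul but blue or green is not meant.

How it is judged (in metres and radians):
At the end, for the whole second after the job is handed in: Each block stands in its own tray: its origin within 13 mm horizontally of the tray's origin, its underside at most 7.5 mm above the tray's underside (felt floor at 4 mm), tilted less than 0.06 rad, released and at rest (under 0.02 m/s) (horizontal distance between weight and weight_tray below 0.013 m and z of weight in the frame of weight_tray below 0.0075 m and angle between each of weight, caul, sander, beam's own z axis and vertical below 0.06 rad and linear speed of each of weight, caul, sander, beam below 0.02 m/s and contact force between each of weight, caul, sander, beam and the fingers below 0.1 N and horizontal distance between caul and caul_tray below 0.013 m and z of caul in the frame of caul_tray below 0.0075 m and horizontal distance between sander and sander_tray below 0.013 m and z of sander in the frame of sander_tray below 0.0075 m and horizontal distance between beam and beam_tray below 0.013 m and z of beam in the frame of beam_tray below 0.0075 m); the robot touches nothing.
It fails at once if the weight tips over (more than 0.6 rad) (angle between weight's own z axis and vertical above 0.6 rad).
It fails at once if the caul tips over (more than 0.6 rad) (angle between caul's own z axis and vertical above 0.6 rad).
It fails at once if the sander tips over (more than 0.6 rad) (angle between sander's own z axis and vertical above 0.6 rad).
It fails at once if the beam tips over (more than 0.6 rad) (angle between beam's own z axis and vertical above 0.6 rad).
It also fails if it takes over 115 s, if anything falls off the work surface, if the arm or the gripper's body presses on something with over 40 N, if the wrist force passes 120 N, or if a joint passes its speed limit or range.

### The arm

A 6-joint arm with a two-finger parallel gripper is mounted at the origin on the work surface. World frame = base frame: x ahead of the robot, y to its left, z up, the work surface at z = 0. Lengths are in mm, angles in rad, forces in N, time in s.
With the tool pointing down it reaches from about 275 to 1000 mm from the base axis. Payload 8.4 kg.
Tool frame: the origin (TCP) lies at the very end of the fingers, on their centre line; the grasp point (between the pads) lies 19 mm behind it; z points along the fingers, x is the direction in which the jaws open and shut, and the axes are right-handed (so a half turn about z gives the same grasp; the last joint's range is limited). The gripper opens to 85 mm and grips with 20 to 120 N. Pads are 22 mm wide; open, the fingers measure 114 mm over their backs; the gripper's body (76 mm by 85 mm) begins 54 mm behind the grasp point. The pads swing forward as they close: fully open they stand 13 mm farther back than shut.
Start: joints at [-1.327, 0.353, 1.633, -0, 1.155, -0.002], TCP at [152.081, -606.217, 197.481] pointing down, gripper open.
Joint ranges: [-2.63, 2.63], [-0.92, 2.1], [0.06, 2.66], [-1.3, 4.44], [0, 2.69], [-3.02, 3.02]. Speed limits (rad/s): [2.22, 2.22, 2.79, 3.14, 3.14, 3.14].

### API

Orientations are given as [roll, pitch, yaw] about the fixed x, y, z axes, in that order (R = Rz(yaw) Ry(pitch) Rx(roll)).
In Python, from rig import sense, grab_frame, calibration, sign_off gives the robot as it stands.
- The arm moves only by the tool servo_tool, never from a script. Its argument "series" is one flat list of numbers, 4 for each row, row after row: the shift along the world's x, y, z in m, then the turn about the world's z in degrees. In form: [x, y, z, yaw, x, y, z, yaw, ...]. A call has 1 to 8 rows; each row shifts and turns the commanded pose from where the row before left it; what a row does not reach is not made up. A row lasts 1/12 s, in which the tool goes at most 41.7 mm and 7.16 degrees, less where a joint would pass 70% of its speed; a pose out of reach is approached as far as the arm can. A call is refused whole if a number of a shift passes 0.0417 or a number of a turn 7.16, either way. A call with a gripper value outside its range is refused whole. "gripper" is the finger opening in m, from 0 to 0.0854, set as the call begins (left out, the last holds). The fingers move at their own pace and stop on an object; "newtons" is the grip in N (left out, the last holds). Time passes only in rows, so rows that do not move let the fingers close. It gives the time, the measured TCP pose, the force and the opening at its end, in the units of the state.
- sense(): the state, without advancing time (a new reading comes with each control period).
- grab_frame(name): name is "side" or "top"; returns the picture (420x560x3 uint8, blue, green, red); there is no depth.
- calibration(name): a dict with "fx", "fy", "cx", "cy" (pixels), "rvec" (rotation vector, rad) and "tvec" (3), from world to camera coordinates, as OpenCV has them. Camera axes: x right, y down, z forward; pixel columns grow to the right and rows downward; lengths in mm; the calibration is good to about 2 mm. A picture is of the moment at which its call begins. calibration takes no time and is no camera call.
- sign_off(): hands the job in, once; it reports no verdict.
The state is a dict: "clock": time; "qpos": joint angles; "qvel": joint speeds; "joint_efforts": joint torques, N m; "eef_pos": TCP position; "tcp_rot": TCP orientation; "contact_force": force on the tool from outside, world axes, zero at the start; "wrist_torque": the same for the moment, N m; "opening": opening from 0.0 (shut) to 1.0 (fully open).
Only numpy, scipy, OpenCV 4.12 (cv2) and the standard library are available. Lean on these libraries where they do the work, as an engineer would, in place of code of your own. Each camera call takes 0.05 s, during which the arm holds its last target. There are 200 camera calls.

## Working session

There is one attempt and no reset: what is moved stays moved. The work goes in short steps, Python scripts to look and compute and a tool call to move; the robot and the scene stay as the last step left them, time stands still between calls to the robot, and variables do not carry over. Pictures are saved under pics/ and viewed, about 12 in all and at most 16, crops included, and the job is handed in when it is done.

Besides the shell and the picture viewer there is one more tool, called after "Emit:" by a JSON object that holds its "method" and its "body". servo_tool: Moves the arm, as the interface text tells. Its arguments: {"type":"object","properties":{"series":{"type":"array"},"gripper":{"type":"number"},"newtons":{"type":"number"}},"required":["series"]}

```bash
mkdir -p pics; ls; python3 - <<'E'
from rig import *
import cv2
print(sense())
for n in("side","top"):
    print(n,calibration(n)); cv2.imwrite(f"pics/{n}0.png",grab_frame(n))
E
```

```text
pics
{'clock': 0.0, 'qpos': array([-1.32742342e+00,  3.53635036e-01,  1.63415020e+00, -1.72517045e-05,
        1.15518535e+00, -2.41893270e-03]), 'qvel': array([ 0.00029831, -0.00088346, -0.00052297,  0.00112883, -0.00083736,
        0.00014703]), 'joint_efforts': array([-1.45315375e-03, -6.05251694e+01, -3.42064404e+01, -1.38254691e-04,
        9.36479919e-03, -4.78537061e-06]), 'eef_pos': array([ 151.93366007, -605.70893319,  196.76302461]), 'tcp_rot': array([ 3.14158021e+00,  1.37796031e-03, -1.32499752e+00]), 'contact_force': array([ 0.61910003, -0.97150776,  0.12320896]), 'wrist_torque': array([0.00654797, 0.01972751, 0.01768561]), 'opening': 0.9991385747178048}
side {'fx': 459.61462128918487, 'fy': 459.61462128918487, 'cx': 286.46140619225866, 'cy': 210.81405122032345, 'rvec': array([ 0.78410023, -2.45487816,  1.29457705]), 'tvec': array([517.89656755, 212.40971915, 991.26208641])}
top {'fx': 534.2954291711644, 'fy': 534.2954291711644, 'cx': 279.9208539579892, 'cy': 215.1496029333968, 'rvec': array([ 2.15571816, -2.17380928,  0.17254206]), 'tvec': array([  48.35487788,  574.97191193, 1125.45513525])}
```

View pics/top0.png

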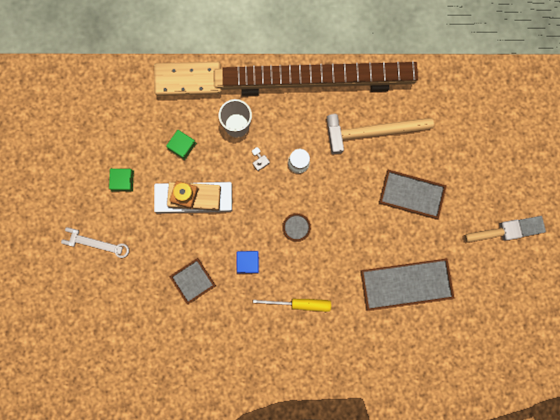

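View pics/side0.png

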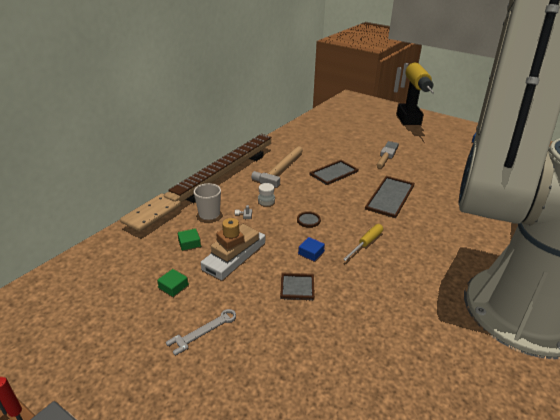

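The top view shows the pile at about (193,195). The round tray is at (296,227), the square tray at (193,281), the sander tray at (412,194) and the beam tray at (407,284). Next I'll enlarge the pile and segment the felt floors.

```bash
cat > h.py <<'E'
import numpy as np, cv2
from rig import *
def cam(n):
    c=calibration(n); K=np.array([[c['fx'],0,c['cx']],[0,c['fy'],c['cy']],[0,0,1]]); return K,np.array(c['rvec']),np.array(c['tvec'])
def unproj(n,px,z):
    K,r,t=cam(n); R=cv2.Rodrigues(r)[0]; C=-R.T@t
    p=np.c_[np.atleast_2d(np.array(px,float)),np.ones(len(np.atleast_2d(px)))]
    d=(R.T@np.linalg.inv(K)@p.T).T
    return (C+d*((z-C[2])/d[:,2])[:,None])[:,:2]
def proj(n,P):
    K,r,t=cam(n); return cv2.projectPoints(np.array(P,float).reshape(-1,1,3),r,t,K,None)[0].reshape(-1,2)
def crop(img,x0,y0,x1,y1,s,name):
    cv2.imwrite(f"pics/{name}.png",cv2.resize(img[y0:y1,x0:x1],None,fx=s,fy=s,interpolation=cv2.INTER_CUBIC))
def rect(pts):
    (cx,cy),(w,h),a=cv2.minAreaRect(np.float32(pts))
    if w>h: a+=90; w,h=h,w      # a = direction of short side (x), deg
    return np.round([cx,cy,w,h,(a+90)%180-90],1)
E
python3 - <<'E'
from h import *
R=cv2.Rodrigues(cam("top")[1])[0];print("top C",-R.T@cam("top")[2])
R=cv2.Rodrigues(cam("side")[1])[0];print("side C",-R.T@cam("side")[2])
im=cv2.imread("pics/top0.png"); crop(im,145,170,245,225,8,"pile")
hsv=cv2.cvtColor(im,cv2.COLOR_BGR2HSV)
m=((hsv[...,1]<60)&(hsv[...,2]>60)&(hsv[...,2]<170)).astype(np.uint8)
m[:160]=0
m=cv2.morphologyEx(m,cv2.MORPH_CLOSE,np.ones((3,3)))
for c in cv2.findContours(m,cv2.RETR_EXTERNAL,cv2.CHAIN_APPROX_NONE)[0]:
    if cv2.contourArea(c)>250:
        print(cv2.boundingRect(c),cv2.contourArea(c),rect(unproj("top",c[:,0],4)))
E
```

```text
top C [ 421.45639169   74.72341246 1190.11389233]
side C [ 44.93597501 874.02012772 728.01431437]
(364, 261, 88, 47) 2891.0 [ 424.4 -237.7   79.6  185.7    7.3]
(173, 261, 39, 40) 793.5 [436.3 237.4  62.8  63.6  33.3]
(518, 216, 27, 21) 363.0 [ 551.8 -526.3   37.5   55.4   10.6]
(285, 216, 24, 23) 398.0 [ 5.529e+02  5.800e+00  4.950e+01  5.150e+01 -4.000e-01]
(383, 173, 60, 43) 1591.0 [ 626.9 -259.    69.3  127.   -15.9]
```

View pics/pile.png

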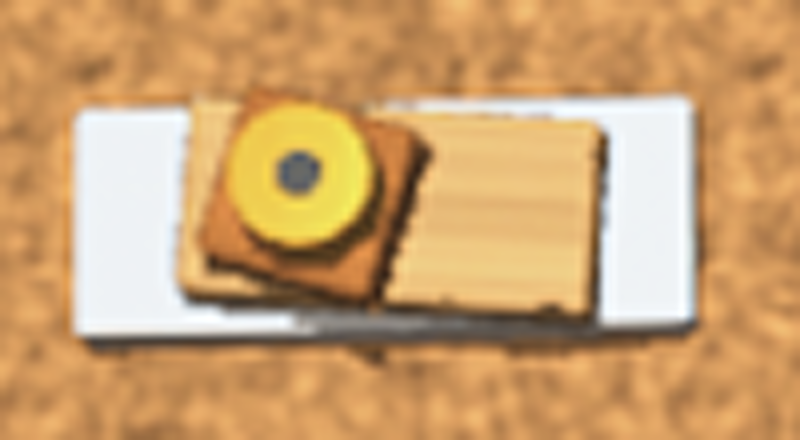

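```bash
python3 - <<'E'
from h import *
u=lambda P:(np.array(P,float)+.5)/8-.5+[145,170]
print("weight",unproj("top",u([(302,174)]),108), "d",np.linalg.norm(np.diff(unproj("top",u([(228,174),(376,174)]),108),axis=0)))
for n,P,z in(("caul",[(250,90),(430,152),(375,302),(202,262)],78),("sander",[(195,97),(605,122),(595,318),(182,297)],52),("beam",[(77,108),(692,98),(694,325),(77,335)],26)):
    w=unproj("top",u(P),z); print(n,rect(w),w.mean(0), np.degrees(np.arctan2(*(w[1]-w[0])[::-1])))
s=sense();print(s['eef_pos'],np.degrees(s['tcp_rot']))
E
```

```text
weight [[616.50250909 244.77777545]] d 37.69424910752792
caul [615.3 245.1  47.3  50.1 -14.4] [614.61873625 246.17434588] -109.55508704513973
sander [617.4 228.7  54.5 111.2  -3.3] [617.12582286 228.69512013] -93.84829733324146
beam [6.194e+02 2.348e+02 6.340e+01 1.690e+02 6.000e-01] [619.41053129 234.60629085] -89.33584255965616
[ 151.96468525 -605.75637091  196.81698788] [-1.79998824e+02  7.31625956e-02 -7.59180107e+01]
```

The block sizes agree with the spec (caul 47x50, sander 54x111, beam 63x169, weight ⌀38), and so do the tray insides. I'm moving above the pile now and turning to the caul's yaw on the way.

Emit:
{"method": "servo_tool", "body": {"series": [0.019, 0.035, 0, 2.5, 0.019, 0.035, 0, 2.5, 0.019, 0.035, 0, 2.5, 0.019, 0.035, 0, 2.5, 0.019, 0.035, 0, 2.5, 0.019, 0.035, 0, 2.5, 0.019, 0.035, 0, 2.5, 0.019, 0.035, 0, 2.5], "gripper": 0.0854, "newtons": 60}}

```text
clock: 0.77
eef_pos: [304.3, -324.3, 197.3]
tcp_rot: [-3.142, 0.0, -0.974]
contact_force: [-0.1, -0.4, 0.1]
opening: 1.0
```

Emit:
{"method": "servo_tool", "body": {"series": [0.019, 0.035, 0, 2.5, 0.019, 0.035, 0, 2.5, 0.019, 0.035, 0, 2.5, 0.019, 0.035, 0, 2.5, 0.019, 0.035, 0, 2.5, 0.019, 0.035, 0, 2.5, 0.019, 0.035, 0, 2.5, 0.019, 0.035, 0, 2.5]}}

```text
clock: 1.43
eef_pos: [456.4, -44.2, 197.5]
tcp_rot: [3.142, -0.0, -0.624]
contact_force: [0.8, -0.8, 0.2]
opening: 1.001
```

Emit:
{"method": "servo_tool", "body": {"series": [0.019, 0.035, 0, 2.5, 0.019, 0.035, 0, 2.5, 0.019, 0.035, 0, 2.5, 0.019, 0.035, 0, 2.5, 0.019, 0.035, 0, 2.5, 0.019, 0.035, 0, 2.5, 0.019, 0.035, 0, 2.5, 0, 0, 0, 0]}}

```text
clock: 2.1
eef_pos: [591.8, 204.6, 197.0]
tcp_rot: [-3.139, -0.001, -0.316]
contact_force: [-0.8, -0.5, 0.1]
opening: 1.005
```

Emit:
{"method": "servo_tool", "body": {"series": [0.0135, 0.023, -0.02, 1, 0.0135, 0.0225, -0.03, 1, 0, 0, 0, 0, 0, 0, 0, 0, 0, 0, 0, 0]}}

```text
clock: 2.52
eef_pos: [615.7, 243.9, 147.4]
tcp_rot: [3.141, 0.001, -0.287]
contact_force: [0.4, -0.3, 0.4]
opening: 1.004
```

```bash
python3 - <<'E'
from h import *
s=sense();print(s['eef_pos'],np.degrees(s['tcp_rot']))
a=grab_frame("side");b=grab_frame("top")
crop(a,150,100,330,300,3,"s1"); a=cv2.imread("pics/s1.png")
crop(b,145,150,245,230,6,"t1"); b=cv2.imread("pics/t1.png")
o=np.zeros((600,1140,3),np.uint8);o[:a.shape[0],:540]=a;o[:480,540:]=b
cv2.imwrite("pics/c1.png",cv2.resize(o,None,fx=.7,fy=.7))
E
```

```text
[615.70603373 243.87835758 147.37173172] [ 1.79952039e+02  4.22428411e-02 -1.64154834e+01]
```

View pics/c1.png

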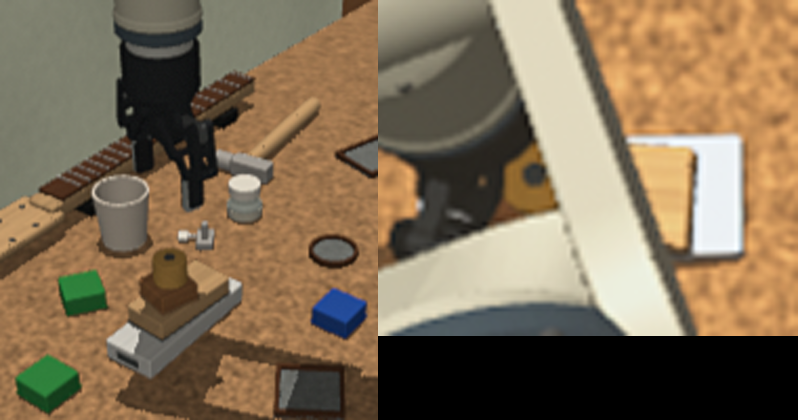

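The side view shows the open fingers above the weight, with tips at about (145,170) and (190,205) in the crop. I'll check this with projections.

```bash
python3 - <<'E'
from h import *
q=proj("side",[[615.7,243.9,147.4],[615.7,243.9,160.4],[616.5,244.8,108],[616.5,244.8,78]]); print((q-[150,100])*2.1)
E
```

```text
[[169.97263988 226.39874667]
 [169.40673504 216.20154031]
 [170.53004084 256.5542274 ]
 [171.76943899 278.562943  ]]
```

```bash
python3 - <<'E'
from h import *
P=[]
for h in(147,160,175):
  for s in(1,-1):
    for d in (42,57): P.append([615.7+s*d*.96,243.9-s*d*.28,h])
print(np.c_[np.array(P),(proj("side",P)-[150,100])*2.1].round(0))
crop(cv2.imread("pics/s1.png"),100,100,350,350,3,"s1b")
E
```

```text
[[656. 232. 147. 149. 209.]
 [670. 228. 147. 141. 203.]
 [575. 256. 147. 193. 245.]
 [561. 260. 147. 201. 252.]
 [656. 232. 160. 148. 199.]
 [670. 228. 160. 140. 193.]
 [575. 256. 160. 192. 235.]
 [561. 260. 160. 200. 242.]
 [656. 232. 175. 147. 187.]
 [670. 228. 175. 140. 181.]
 [575. 256. 175. 192. 223.]
 [561. 260. 175. 200. 229.]]
```

View pics/s1b.png

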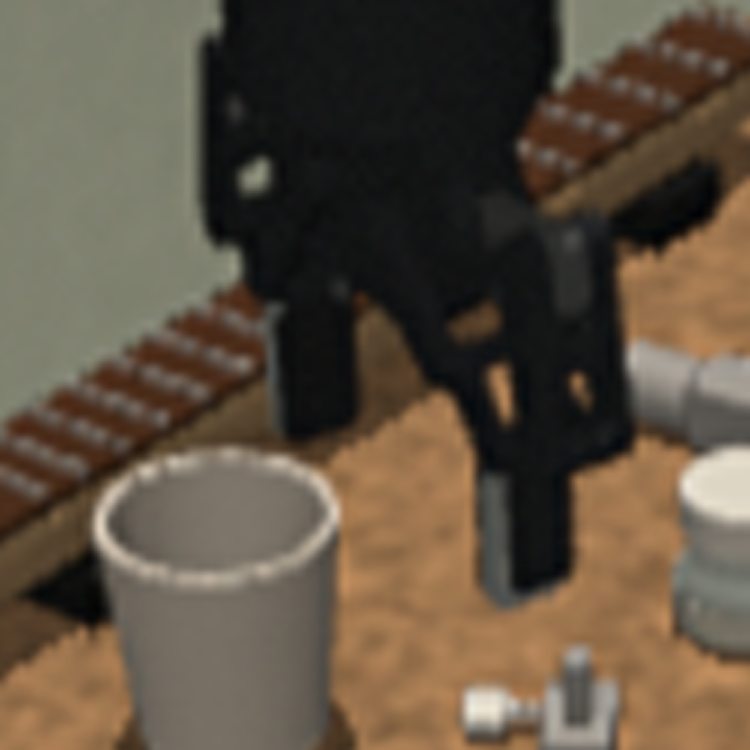

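The tips appear about 28 mm higher in the image than predicted, so I'm cross-checking with markers drawn on both views.

```bash
python3 - <<'E'
from h import *
s=sense();print(s['clock'],s['eef_pos'])
x,y,z=s['eef_pos']
o=[]
for n,b in(("top",(120,140,240,240)),("side",(180,120,300,220))):
    im=grab_frame(n); k=6
    im=cv2.resize(im[b[1]:b[3],b[0]:b[2]],None,fx=k,fy=k,interpolation=cv2.INTER_CUBIC)
    for h,c in((160,(0,0,255)),(190,(255,0,255))):
      for sg in(1,-1):
        p=(proj(n,[[x+sg*42*.96,y-sg*42*.28,h]])[0]-b[:2]+.5)*k
        cv2.circle(im,tuple(int(v) for v in p),5,c,-1)
    o.append(im)
cv2.imwrite("pics/m1.png",cv2.resize(np.hstack(o),(800,333)))
E
```

```text
2.6167 [616.37078984 243.7048857  148.79273505]
```

View pics/m1.png

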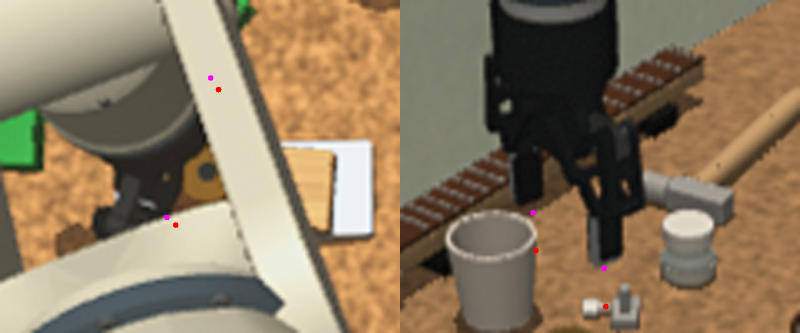

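```bash
python3 - <<'E'
from h import *
print(unproj("top",[(128,250),(65,240),(247,262),(120,190),(252,300)],0).round())
print(proj("side",[[460,340,0],[520,330,0],[520,120,0],[0,0,0],[100,0,0],[616,245,78]]).round())
E
```

```text
[[505. 380.]
 [528. 518.]
 [476. 117.]
 [640. 401.]
 [393. 106.]]
[[261. 311.]
 [242. 296.]
 [295. 247.]
 [527. 309.]
 [480. 290.]
 [232. 233.]]
```

The images disagree with the reported TCP. I'll close the fingers and probe a clear bit of bench at (480,325) to settle the tool's true z and xy.

Emit:
{"method": "servo_tool", "body": {"series": [-0.034, 0.02, 0.01, 0, -0.034, 0.02, 0, 0, -0.034, 0.02, 0, 0, -0.034, 0.021, 0, 0, 0, 0, -0.03, 0, 0, 0, -0.03, 0, 0, 0, -0.03, 0, 0, 0, 0, 0], "gripper": 0, "newtons": 20}}

```text
clock: 3.38
eef_pos: [477.1, 323.2, 63.8]
tcp_rot: [3.137, 0.004, -0.287]
contact_force: [-1.1, -0.2, -1.2]
opening: -0.002
```

```bash
python3 - <<'E'
from h import *
s=sense();p=s['eef_pos'];print(s['clock'],p,s['opening'],s['contact_force'])
print((proj("side",[p])-[180,200]+.5)*4, (proj("top",[p])-[90,200]+.5)*4)
a=grab_frame("side");b=grab_frame("top")
crop(a,180,200,320,340,4,"a");crop(b,90,200,230,340,4,"b")
o=np.hstack([cv2.imread("pics/a.png"),cv2.imread("pics/b.png")]);cv2.imwrite("pics/p1.png",cv2.resize(o,(800,400)))
E
```

```text
3.3833 [477.11904153 323.19934724  63.79227375] -0.0019779670337475895 [-1.06419923 -0.22427523 -1.21774856]
[[318.35477144 326.17723746]] [[229.86554178 245.83009852]]
```

View pics/p1.png

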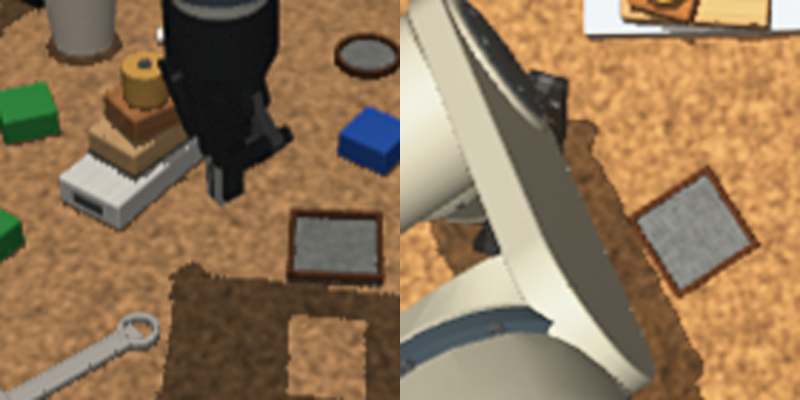

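Emit:
{"method": "servo_tool", "body": {"series": [0, 0, -0.02, 0, 0, 0, -0.02, 0, 0, 0, -0.01, 0, 0, 0, 0, 0]}}

```text
clock: 3.82
eef_pos: [480.1, 324.9, 17.5]
tcp_rot: [3.141, 0.0, -0.287]
contact_force: [-0.6, -0.2, -0.2]
opening: 0.004
```

```bash
python3 - <<'E'
from h import *
s=sense();p=s['eef_pos'];print(s['clock'],p,s['opening'],s['contact_force'])
k=5;print((proj("side",[p,p*[1,1,0]+[0,0,40]])-[200,250]+.5)*k)
a=grab_frame("side")
crop(a,200,230,320,340,k,"p2")
print((proj("side",[p,p*[1,1,0]+[0,0,40]])-[200,230]+.5)*k)
E
```

```text
3.8167 [480.11452944 324.88382057  17.46935259] 0.0037126724619569664 [-0.58837681 -0.15719233 -0.22250421]
[[291.12071028 236.83525303]
 [290.45042781 198.56948775]]
[[291.12071028 336.83525303]
 [290.45042781 298.56948775]]
```

View pics/p2.png

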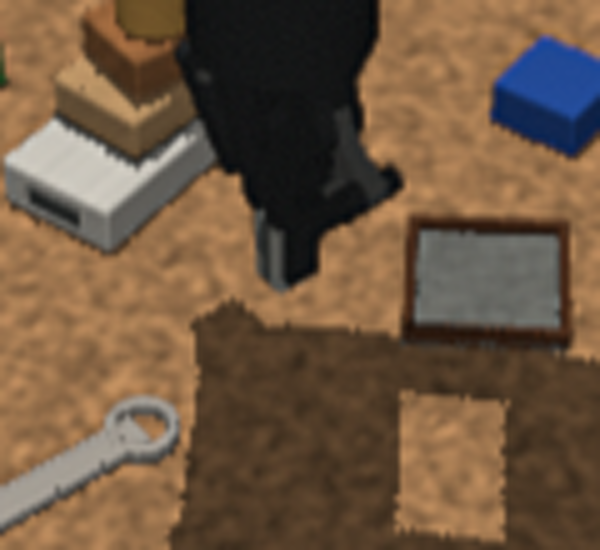

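The tip at (288,285) lies about 52 crop px above its predicted place, which means it is about 30 mm higher than reported. I'll descend gently until contact.

Emit:
{"method": "servo_tool", "body": {"series": [0, 0, -0.007, 0, 0, 0, -0.006, 0, 0, 0, -0.003, 0, 0, 0, -0.002, 0, 0, 0, -0.002, 0, 0, 0, 0, 0]}}

```text
clock: 4.37
eef_pos: [479.9, 325.2, -2.8]
tcp_rot: [3.141, 0.0, -0.287]
contact_force: [-0.1, -0.1, 0.1]
opening: 0.002
```

Emit:
{"method": "servo_tool", "body": {"series": [0, 0, -0.005, 0, 0, 0, -0.004, 0, 0, 0, -0.003, 0, 0, 0, -0.002, 0, 0, 0, -0.002, 0, 0, 0, 0, 0]}}

```text
clock: 4.87
eef_pos: [479.8, 325.1, -19.0]
tcp_rot: [3.141, 0.0, -0.287]
contact_force: [-0.0, -0.5, 0.6]
opening: 0.001
```

Emit:
{"method": "servo_tool", "body": {"series": [0, 0, -0.002, 0, 0, 0, -0.002, 0, 0, 0, -0.002, 0, 0, 0, 0, 0]}}

```text
clock: 5.2
eef_pos: [479.9, 325.2, -24.9]
tcp_rot: [3.141, 0.0, -0.286]
contact_force: [0.4, 0.1, 0.2]
opening: -0.001
```

```bash
python3 - <<'E'
from h import *
s=sense();p=s['eef_pos'];print(s['clock'],p,s['contact_force'])
k=5;a=grab_frame("side");crop(a,200,230,320,340,k,"p3")
print((proj("side",[p+[0,0,27],p+[0,0,35]])-[200,230]+.5)*k)
E
```

```text
5.2 [479.88803944 325.16607395 -24.9024815 ] [0.42367264 0.13067408 0.21829787]
[[291.58395715 362.98825438]
 [291.35217017 349.75440192]]
```

View pics/p3.png

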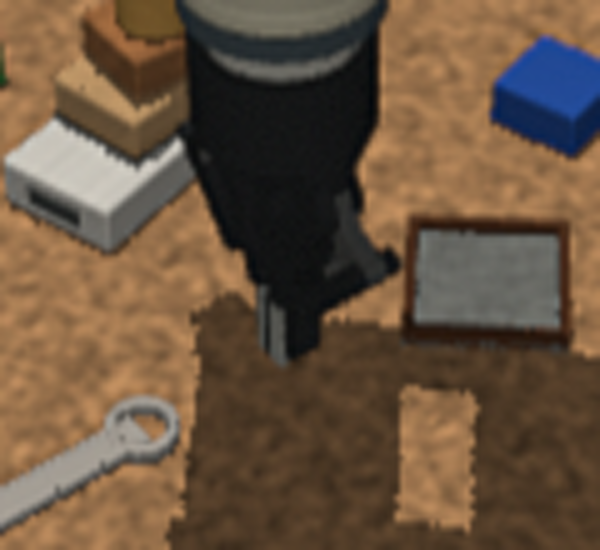

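Emit:
{"method": "servo_tool", "body": {"series": [0, 0, -0.0015, 0, 0, 0, -0.0015, 0, 0, 0, 0, 0]}}

```text
clock: 5.5
eef_pos: [479.9, 325.2, -27.8]
tcp_rot: [3.141, 0.0, -0.286]
contact_force: [0.5, 0.6, -0.7]
opening: -0.005
```

Emit:
{"method": "servo_tool", "body": {"series": [0, 0, -0.001, 0, 0, 0, 0, 0]}}

```text
clock: 5.67
eef_pos: [480.0, 325.3, -28.7]
tcp_rot: [3.142, 0.0, -0.286]
contact_force: [0.4, 0.7, 0.3]
opening: 0.001
```

Emit:
{"method": "servo_tool", "body": {"series": [0, 0, -0.001, 0, 0, 0, 0, 0]}}

```text
clock: 5.83
eef_pos: [480.0, 325.2, -29.6]
tcp_rot: [3.141, 0.0, -0.287]
contact_force: [-0.5, 0.3, 1.2]
opening: 0.001
```

Emit:
{"method": "servo_tool", "body": {"series": [0, 0, -0.001, 0, 0, 0, 0, 0]}}

```text
clock: 6.0
eef_pos: [480.0, 325.3, -30.6]
tcp_rot: [3.142, 0.0, -0.287]
contact_force: [-0.3, -0.0, -0.1]
opening: 0.002
```

Emit:
{"method": "servo_tool", "body": {"series": [0, 0, -0.001, 0, 0, 0, 0, 0]}}

```text
clock: 6.17
eef_pos: [480.0, 325.2, -31.7]
tcp_rot: [3.141, 0.0, -0.287]
contact_force: [0.3, 0.1, 0.5]
opening: -0.001
```

Emit:
{"method": "servo_tool", "body": {"series": [0, 0, -0.001, 0, 0, 0, 0, 0]}}

```text
clock: 6.33
eef_pos: [480.0, 325.2, -32.7]
tcp_rot: [3.142, 0.0, -0.287]
contact_force: [-0.2, 0.4, -0.2]
opening: -0.002
```

Emit:
{"method": "servo_tool", "body": {"series": [0, 0, -0.001, 0, 0, 0, 0, 0]}}

```text
clock: 6.5
eef_pos: [480.1, 325.3, -33.6]
tcp_rot: [3.142, 0.0, -0.287]
contact_force: [-0.8, 0.3, 0.3]
opening: -0.0
```

Emit:
{"method": "servo_tool", "body": {"series": [0, 0, -0.001, 0, 0, 0, 0, 0]}}

```text
clock: 6.67
eef_pos: [480.1, 325.3, -33.7]
tcp_rot: [3.142, 0.0, -0.287]
contact_force: [-2.1, -1.6, 11.0]
opening: -0.002
```

Emit:
{"method": "servo_tool", "body": {"series": [0, 0, -0.001, 0, 0, 0, 0, 0]}}

```text
clock: 6.83
eef_pos: [480.1, 325.3, -33.8]
tcp_rot: [3.142, 0.0, -0.286]
contact_force: [-5.7, -4.1, 21.9]
opening: 0.003
```

```bash
python3 - <<'E'
from h import *
s=sense();p=s['eef_pos'];print(s['clock'],p,s['contact_force'],s['wrist_torque'],s['joint_efforts'])
k=8;a=grab_frame("side");crop(a,230,270,290,320,k,"p4")
print((proj("side",[p+[0,0,27],p+[0,0,35]])-[230,270]+.5)*k)
E
```

```text
6.8333 [480.13996493 325.30414799 -33.816172  ] [-5.6947183  -4.11437268 21.93229031] [-0.74060544  0.96422875  0.01222242] [ 9.73120658e-02 -5.24784422e+01 -2.04054254e+01  3.46518809e-02
 -2.28351898e+00  8.90515685e-05]
[[225.89028101 284.04470743]
 [225.51836313 263.08748657]]
```

View pics/p4.png

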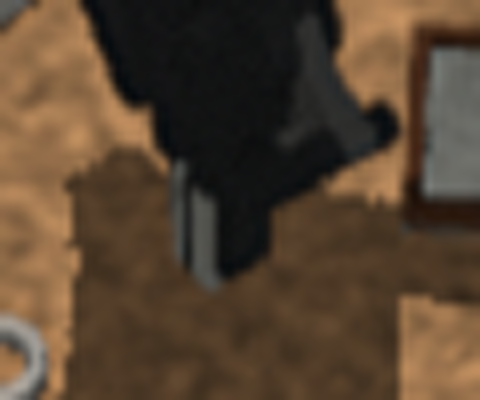

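Contact came at a reported z of -33.7, with xy agreeing in the picture. The true tip z is therefore the reported z plus about 34 mm, and I'll use that offset. Back to the weight.

Emit:
{"method": "servo_tool", "body": {"series": [0, 0, 0.038, 0, 0, 0, 0.039, 0, 0, 0, 0.039, 0, 0, 0, 0.039, 0, 0.034, -0.02, 0, 0, 0.034, -0.02, 0, 0, 0.034, -0.02, 0, 0, 0.034, -0.02, 0, 0], "gripper": 0.0854}}

```text
clock: 7.55
eef_pos: [617.5, 244.5, 120.2]
tcp_rot: [-3.141, -0.001, -0.286]
contact_force: [0.1, 0.4, 0.6]
opening: 1.004
```

Emit:
{"method": "servo_tool", "body": {"series": [0, 0, -0.02, 0, 0, 0, 0, 0, 0, 0, 0, 0]}}

```text
clock: 7.8
eef_pos: [614.8, 244.5, 98.2]
tcp_rot: [3.14, 0.003, -0.287]
contact_force: [-0.6, 0.1, -0.6]
opening: 0.999
```

```bash
python3 - <<'E'
from h import *
s=sense();p=s['eef_pos'];print(s['clock'],p,s['contact_force'],s['opening'],np.degrees(s['tcp_rot']))
k=5;a=grab_frame("side");crop(a,180,150,300,270,k,"w1")
im=cv2.imread("pics/w1.png")
for h in (34,47):
  for sg in(1,-1):
    q=(proj("side",[p+[sg*42*.96,-sg*42*.28,h]])[0]-[180,150]+.5)*k
    cv2.circle(im,tuple(int(v) for v in q),4,(0,0,255),-1)
cv2.imwrite("pics/w1.png",im)
E
```

```text
7.8 [614.78381967 244.54782087  98.22110571] [-0.57309962  0.05056737 -0.60875543] 0.9992285230517097 [ 1.79891120e+02  1.62923594e-01 -1.64689784e+01]
```

View pics/w1.png

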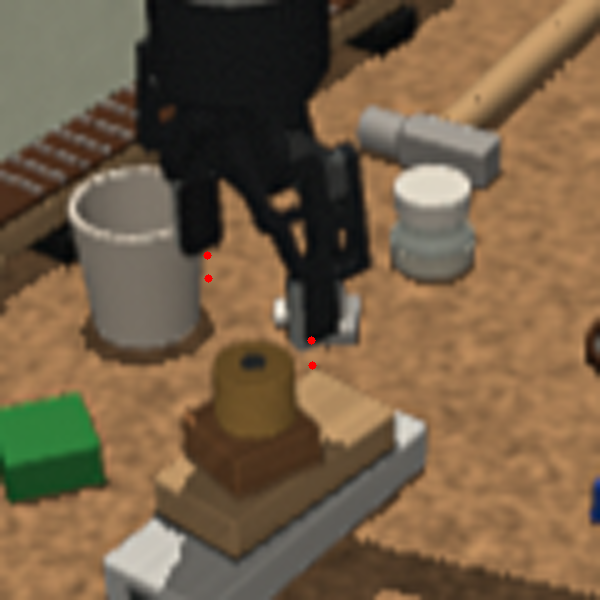

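The tips coincide with the upper markers (+34+13 mm), so the offset holds here too. I'm descending and gripping the weight.

Emit:
{"method": "servo_tool", "body": {"series": [0.001, 0, -0.026, 0, 0, 0, -0.02, 0, 0, 0, 0, 0, 0, 0, 0, 0]}}

```text
clock: 8.18
eef_pos: [615.8, 245.9, 53.5]
tcp_rot: [3.141, 0.001, -0.285]
contact_force: [0.5, -0.1, -0.0]
opening: 0.997
```

Emit:
{"method": "servo_tool", "body": {"series": [0, 0, 0, 0, 0, 0, 0, 0, 0, 0, 0, 0, 0, 0, 0, 0, 0, 0, 0, 0, 0, 0, 0, 0, 0, 0, 0, 0, 0, 0, 0, 0], "gripper": 0.02, "newtons": 50}}

```text
clock: 8.85
eef_pos: [617.4, 245.6, 54.8]
tcp_rot: [-3.141, -0.001, -0.287]
contact_force: [-3.0, -0.0, 7.5]
opening: 0.424
```

Emit:
{"method": "servo_tool", "body": {"series": [0, 0, 0.003, 0, 0, 0, 0.005, 0, 0, 0, 0.01, 0, 0, 0, 0.02, 0, 0, 0, 0, 0, 0, 0, 0, 0]}}

```text
clock: 9.35
eef_pos: [618.2, 245.6, 92.9]
tcp_rot: [-3.14, -0.002, -0.287]
contact_force: [0.6, 0.2, -3.2]
opening: 0.429
```

```bash
python3 - <<'E'
from h import *
s=sense();p=s['eef_pos'];print(s['clock'],p,s['contact_force'],s['opening'],np.degrees(s['tcp_rot']))
k=5;a=grab_frame("side");crop(a,180,150,300,270,k,"w2")
E
```

```text
9.35 [618.17409604 245.64639719  92.8959407 ] [ 0.59834684  0.18807423 -3.24086242] 0.429029205994824 [-1.79896734e+02 -1.34247221e-01 -1.64215303e+01]
```

View pics/w2.png

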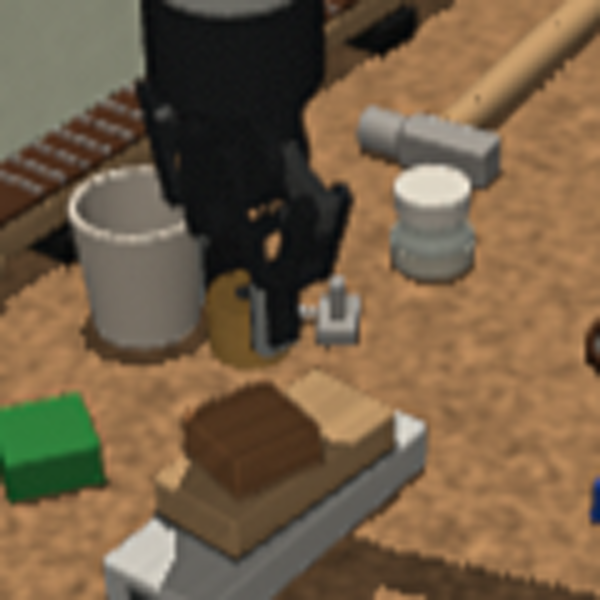

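The weight is held and the caul stands clear below it (finger tip about (270,350), weight underside about y=365). Carrying it to the round tray at (553,6).

Emit:
{"method": "servo_tool", "body": {"series": [-0.006, -0.022, 0, 0, -0.0095, -0.035, 0, 0, -0.0095, -0.035, 0, 0, -0.0095, -0.035, -0.018, 0, -0.0095, -0.035, -0.018, 0, -0.0095, -0.035, -0.018, 0, -0.007, -0.026, -0.018, 0, -0.0045, -0.0165, -0.01, 0]}}

```text
clock: 10.07
eef_pos: [548.9, 3.3, 6.9]
tcp_rot: [3.14, 0.004, -0.288]
contact_force: [-0.3, -0.2, -3.4]
opening: 0.421
```

Emit:
{"method": "servo_tool", "body": {"series": [0, 0, 0, 0, 0, 0, 0, 0, 0, 0, 0, 0]}}

```text
clock: 10.32
eef_pos: [552.4, 6.2, 9.4]
tcp_rot: [-3.141, -0.0, -0.287]
contact_force: [1.7, -0.2, -2.3]
opening: 0.421
```

Emit:
{"method": "servo_tool", "body": {"series": [0, 0, -0.012, 0, 0, 0, -0.008, 0, 0, 0, -0.004, 0, 0, 0, -0.002, 0, 0, 0, 0, 0, 0, 0, 0, 0]}}

```text
clock: 10.82
eef_pos: [552.1, 6.0, -16.6]
tcp_rot: [3.142, 0.0, -0.286]
contact_force: [0.2, -0.3, -1.7]
opening: 0.422
```

Emit:
{"method": "servo_tool", "body": {"series": [0, 0, -0.001, 0, 0, 0, 0, 0]}}

```text
clock: 10.98
eef_pos: [552.3, 5.8, -17.3]
tcp_rot: [-3.141, -0.0, -0.286]
contact_force: [-0.5, 0.3, -3.2]
opening: 0.425
```

Emit:
{"method": "servo_tool", "body": {"series": [0, 0, -0.001, 0, 0, 0, 0, 0]}}

```text
clock: 11.15
eef_pos: [552.1, 5.7, -18.4]
tcp_rot: [-3.142, -0.0, -0.287]
contact_force: [-0.5, -1.2, -2.7]
opening: 0.425
```

Emit:
{"method": "servo_tool", "body": {"series": [0, 0, -0.001, 0, 0, 0, 0, 0]}}

```text
clock: 11.32
eef_pos: [552.3, 5.8, -19.1]
tcp_rot: [-3.141, -0.0, -0.287]
contact_force: [-1.6, 0.7, 2.1]
opening: 0.421
```

The weight touched the floor at a reported -19.1, where expected. Releasing it and going for the caul.

Emit:
{"method": "servo_tool", "body": {"series": [0, 0, 0, 0, 0, 0, 0, 0, 0, 0, 0, 0, 0, 0, 0, 0, 0, 0, 0.01, 0, 0, 0, 0.03, 0, 0, 0, 0.04, 0, 0, 0, 0, 0], "gripper": 0.0854}}

```text
clock: 11.98
eef_pos: [556.4, 5.8, 67.1]
tcp_rot: [-3.139, -0.009, -0.286]
contact_force: [1.6, -0.9, 0.9]
opening: 1.0
```

Emit:
{"method": "servo_tool", "body": {"series": [0.006, 0.022, 0, 0, 0.0095, 0.035, 0, 0, 0.0095, 0.035, 0, 0, 0.0095, 0.035, 0, 0, 0.0095, 0.035, 0, 0, 0.0095, 0.035, 0, 0, 0.006, 0.026, 0, 0, 0.0035, 0.017, 0, 0]}}

```text
clock: 12.65
eef_pos: [615.9, 248.9, 61.3]
tcp_rot: [-3.14, -0.001, -0.285]
contact_force: [-1.1, -0.3, 0.2]
opening: 0.998
```

Emit:
{"method": "servo_tool", "body": {"series": [0, 0, 0, 0, 0, 0, 0, 0, 0, 0, 0, 0]}}

```text
clock: 12.9
eef_pos: [614.5, 244.6, 60.5]
tcp_rot: [3.141, 0.001, -0.287]
contact_force: [0.4, -1.5, 0.3]
opening: 1.002
```

```bash
python3 - <<'E'
from h import *
s=sense();p=s['eef_pos'];print(s['clock'],p,s['contact_force'],s['opening'],np.degrees(s['tcp_rot']))
a=grab_frame("side");crop(a,180,150,300,270,5,"a");crop(a,280,190,340,250,10,"b")
o=np.hstack([cv2.imread("pics/a.png"),cv2.imread("pics/b.png")]);cv2.imwrite("pics/k1.png",cv2.resize(o,(800,400)))
E
```

```text
12.9 [614.53336106 244.59653972  60.45796697] [ 0.42884405 -1.47447569  0.34556652] 1.0015229299989659 [ 1.79948924e+02  3.07015672e-02 -1.64274546e+01]
```

View pics/k1.png

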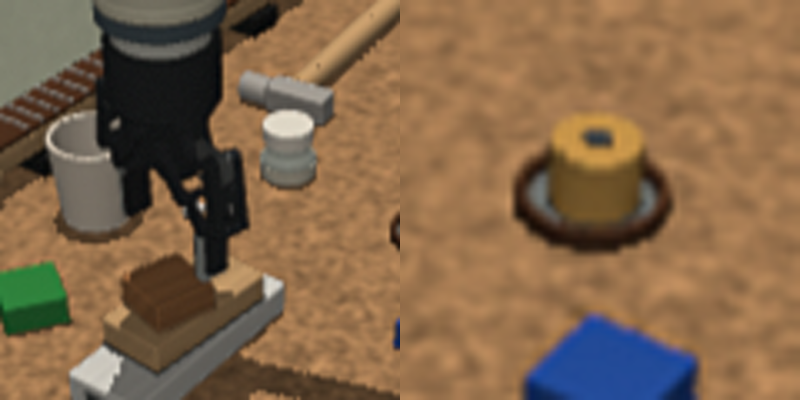

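The weight stands upright and centred in the round tray, and the fingers straddle the caul. Descending and gripping.

Emit:
{"method": "servo_tool", "body": {"series": [0, 0.001, -0.02, 0, 0, 0, -0.0165, 0, 0, 0, 0, 0, 0, 0, 0, 0]}}

```text
clock: 13.28
eef_pos: [614.3, 245.2, 23.5]
tcp_rot: [3.14, 0.002, -0.288]
contact_force: [-0.3, -1.1, -0.4]
opening: 0.996
```

Emit:
{"method": "servo_tool", "body": {"series": [0, 0, 0, 0, 0, 0, 0, 0, 0, 0, 0, 0, 0, 0, 0, 0, 0, 0, 0, 0, 0, 0, 0, 0, 0, 0, 0, 0], "gripper": 0.03, "newtons": 50}}

```text
clock: 13.87
eef_pos: [616.0, 247.0, 25.4]
tcp_rot: [-3.141, -0.002, -0.286]
contact_force: [-0.3, -1.4, 6.7]
opening: 0.552
```

Emit:
{"method": "servo_tool", "body": {"series": [0, 0, 0.003, 0, 0, 0, 0.005, 0, 0, 0, 0.012, 0, 0, 0, 0.02, 0, 0, 0, 0, 0, 0, 0, 0, 0]}}

```text
clock: 14.37
eef_pos: [616.2, 247.3, 65.8]
tcp_rot: [-3.14, -0.002, -0.286]
contact_force: [0.2, 0.1, -0.2]
opening: 0.553
```

Emit:
{"method": "servo_tool", "body": {"series": [-0.02, -0.001, 0, 0, -0.03, -0.002, 0, -5, -0.03, -0.002, 0, -7, -0.03, -0.002, 0, -7, -0.03, -0.001, -0.01, -7, -0.025, -0.001, -0.02, -7, -0.015, -0.001, -0.02, -7, 0, 0, -0.01, -0.3]}}

```text
clock: 15.03
eef_pos: [429.9, 235.1, 1.8]
tcp_rot: [3.136, 0.001, -0.996]
contact_force: [-0.5, -0.0, -0.8]
opening: 0.546
```

Emit:
{"method": "servo_tool", "body": {"series": [0, 0, 0, 0, 0, 0, 0, 0, 0, 0, 0, 0]}}

```text
clock: 15.28
eef_pos: [436.9, 237.4, 4.6]
tcp_rot: [-3.14, -0.0, -0.988]
contact_force: [-0.0, 0.4, -0.3]
opening: 0.548
```

Emit:
{"method": "servo_tool", "body": {"series": [0, 0, -0.012, 0, 0, 0, -0.008, 0, 0, 0, -0.003, 0, 0, 0, -0.002, 0, 0, 0, 0, 0, 0, 0, 0, 0]}}

```text
clock: 15.78
eef_pos: [435.3, 236.8, -20.8]
tcp_rot: [-3.141, -0.0, -0.99]
contact_force: [0.4, -0.4, -1.4]
opening: 0.547
```

Emit:
{"method": "servo_tool", "body": {"series": [0, 0, -0.001, 0, 0, 0, 0, 0]}}

```text
clock: 15.95
eef_pos: [435.3, 236.9, -21.8]
tcp_rot: [-3.141, -0.0, -0.99]
contact_force: [0.4, -0.1, -0.2]
opening: 0.555
```

Emit:
{"method": "servo_tool", "body": {"series": [0, 0, -0.001, 0, 0, 0, 0, 0]}}

```text
clock: 16.12
eef_pos: [435.3, 236.9, -22.6]
tcp_rot: [-3.141, -0.0, -0.99]
contact_force: [-1.3, -0.6, 2.8]
opening: 0.549
```

Emit:
{"method": "servo_tool", "body": {"series": [0, 0, 0, 0, 0, 0, 0, 0, 0, 0, 0, 0, 0, 0, 0.005, 0, 0, 0, 0.02, 0, 0, 0, 0.035, 0, 0, 0, 0, 0, 0, 0, 0, 0], "gripper": 0.0854}}

```text
clock: 16.78
eef_pos: [436.5, 237.6, 38.8]
tcp_rot: [-3.138, -0.0, -0.99]
contact_force: [0.7, 0.0, -0.6]
opening: 1.002
```

```bash
python3 - <<'E'
from h import *
s=sense();p=s['eef_pos'];print(s['clock'],p,s['contact_force'],s['opening'],np.degrees(s['tcp_rot']))
b=grab_frame("top");cv2.imwrite("pics/full2.png",b);a=grab_frame("side")
crop(b,145,165,245,227,8,"a");crop(a,200,210,330,310,5,"b")
A=cv2.imread("pics/a.png");B=cv2.resize(cv2.imread("pics/b.png"),(496*650//500,496))
o=np.hstack([A,B]);print(o.shape);o=np.vstack([o[:,:800]]);
C=np.zeros((600,800,3),np.uint8);C[:372]=cv2.resize(A,(600,372)).repeat(1,0)[:, :800] if 0 else 0
C[:310,:500]=cv2.resize(A,(500,310));C[290:,410:]=cv2.resize(cv2.imread("pics/b.png"),(390,310));cv2.imwrite("pics/k2.png",C)
E
```

```text
16.7833 [436.53542962 237.56814138  38.82322712] [ 0.69555098  0.02723762 -0.62973037] 1.0015804029177362 [-1.79769996e+02 -1.96765598e-02 -5.67154261e+01]
(496, 1444, 3)
```

View pics/k2.png

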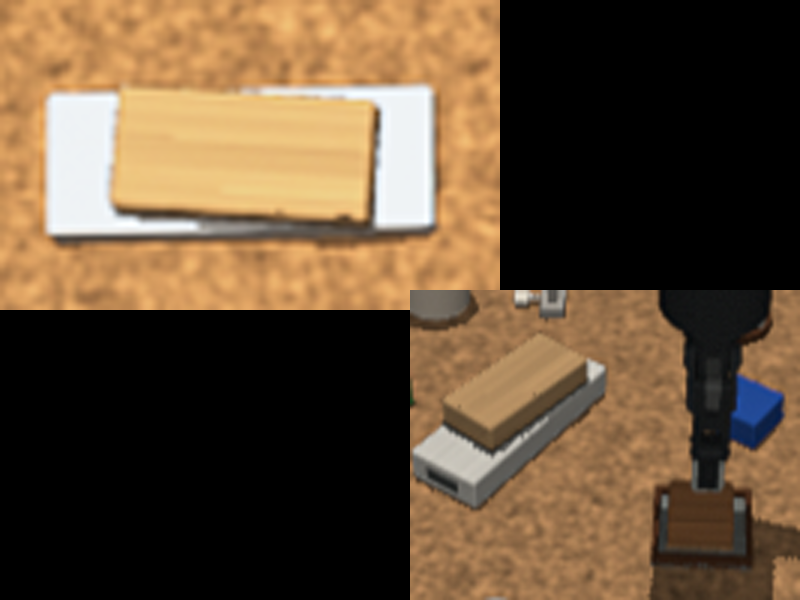

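The sander hasn't moved and the caul sits in its tray. Moving over the sander.

Emit:
{"method": "servo_tool", "body": {"series": [0.02, -0.001, 0, 6.7, 0.024, -0.001, 0, 6.7, 0.024, -0.001, 0, 6.7, 0.024, -0.001, 0, 6.7, 0.024, -0.001, 0, 6.7, 0.024, -0.001, 0, 6.6, 0.024, -0.001, 0, 6.6, 0.017, -0.001, 0, 6.5]}}

```text
clock: 17.55
eef_pos: [617.2, 228.3, 35.3]
tcp_rot: [3.141, 0.001, -0.056]
contact_force: [-0.1, 0.9, -0.3]
opening: 0.995
```

Emit:
{"method": "servo_tool", "body": {"series": [0, 0, 0, 0, 0, 0, 0, 0, 0, 0, 0, 0]}}

```text
clock: 17.8
eef_pos: [614.3, 228.3, 35.6]
tcp_rot: [3.14, 0.003, -0.064]
contact_force: [-0.6, -0.0, -0.6]
opening: 0.999
```

Emit:
{"method": "servo_tool", "body": {"series": [0.002, 0, -0.02, 0, 0, 0, -0.0175, 0, 0, 0, 0, 0, 0, 0, 0, 0]}}

```text
clock: 18.13
eef_pos: [616.0, 228.5, -1.5]
tcp_rot: [3.14, 0.003, -0.062]
contact_force: [0.1, -0.2, -0.7]
opening: 0.997
```

Emit:
{"method": "servo_tool", "body": {"series": [0, 0, 0, 0, 0, 0, 0, 0, 0, 0, 0, 0, 0, 0, 0, 0, 0, 0, 0, 0, 0, 0, 0, 0], "gripper": 0.035, "newtons": 60}}

```text
clock: 18.63
eef_pos: [618.9, 229.2, 1.0]
tcp_rot: [-3.141, -0.002, -0.062]
contact_force: [-0.6, 0.3, 5.5]
opening: 0.616
```

Emit:
{"method": "servo_tool", "body": {"series": [0, 0, 0.003, 0, 0, 0, 0.005, 0, 0, 0, 0.012, 0, 0, 0, 0.02, 0, 0, 0, 0, 0, 0, 0, 0, 0]}}

```text
clock: 19.13
eef_pos: [619.3, 229.2, 41.3]
tcp_rot: [-3.14, -0.003, -0.061]
contact_force: [0.7, -0.5, -1.9]
opening: 0.617
```

Emit:
{"method": "servo_tool", "body": {"series": [-0.002, -0.015, 0.02, 0, -0.002, -0.03, 0.015, 0, -0.002, -0.037, 0, 0, -0.002, -0.038, 0, 0, -0.002, -0.038, 0, 0, -0.002, -0.038, 0, 0, 0, -0.038, 0, 0, 0, -0.038, 0, -1]}}

```text
clock: 19.8
eef_pos: [605.1, -44.9, 73.9]
tcp_rot: [-3.142, 0.001, -0.078]
contact_force: [0.8, -1.1, -1.1]
opening: 0.616
```

Emit:
{"method": "servo_tool", "body": {"series": [0.003, -0.038, 0, -2, 0.003, -0.038, 0, -2, 0.003, -0.038, 0, -2, 0.003, -0.038, -0.01, -2, 0.004, -0.035, -0.015, -2, 0.004, -0.02, -0.025, -1.4, 0, -0.01, -0.015, 0, 0, 0, 0, 0]}}

```text
clock: 20.47
eef_pos: [622.9, -261.1, 5.1]
tcp_rot: [-3.141, 0.006, -0.28]
contact_force: [-0.6, 1.1, -1.9]
opening: 0.616
```

Emit:
{"method": "servo_tool", "body": {"series": [0, 0, 0, 0, 0, 0, 0, 0]}}

```text
clock: 20.63
eef_pos: [626.1, -259.0, 9.8]
tcp_rot: [-3.141, 0.001, -0.277]
contact_force: [0.1, 0.1, -1.9]
opening: 0.615
```

Emit:
{"method": "servo_tool", "body": {"series": [0.001, 0, -0.012, 0, 0, 0, -0.01, 0, 0, 0, -0.004, 0, 0, 0, -0.002, 0, 0, 0, 0, 0, 0, 0, 0, 0]}}

```text
clock: 21.13
eef_pos: [627.2, -260.0, -18.5]
tcp_rot: [-3.142, 0.0, -0.278]
contact_force: [-0.9, 0.3, -1.3]
opening: 0.616
```

Emit:
{"method": "servo_tool", "body": {"series": [0, 0, -0.001, 0, 0, 0, 0, 0]}}

```text
clock: 21.3
eef_pos: [627.3, -260.3, -19.3]
tcp_rot: [3.142, -0.0, -0.278]
contact_force: [0.1, 0.3, -0.9]
opening: 0.611
```

Emit:
{"method": "servo_tool", "body": {"series": [0, 0, -0.001, 0, 0, 0, 0, 0]}}

```text
clock: 21.47
eef_pos: [627.1, -260.3, -20.5]
tcp_rot: [3.142, -0.0, -0.278]
contact_force: [-0.3, -0.4, -1.8]
opening: 0.616
```

Emit:
{"method": "servo_tool", "body": {"series": [0, 0, -0.001, 0, 0, 0, 0, 0]}}

```text
clock: 21.63
eef_pos: [627.2, -260.4, -20.9]
tcp_rot: [3.142, -0.0, -0.278]
contact_force: [-1.9, 0.7, 4.0]
opening: 0.613
```

Emit:
{"method": "servo_tool", "body": {"series": [0, 0, 0, 0, 0, 0, 0, 0, 0, 0, 0, 0, 0, 0, 0.005, 0, 0, 0, 0.03, 0, 0, 0, 0.035, 0, 0, 0.015, 0.015, 0, -0.003, 0.03, 0, 1], "gripper": 0.0854}}

```text
clock: 22.3
eef_pos: [627.8, -218.5, 68.7]
tcp_rot: [3.14, -0.009, -0.263]
contact_force: [0.7, 0.9, -0.5]
opening: 1.0
```

Emit:
{"method": "servo_tool", "body": {"series": [-0.004, 0.038, 0, 2, -0.004, 0.038, 0, 2, -0.004, 0.038, 0, 2, -0.004, 0.038, 0, 2, -0.003, 0.038, 0, 2, 0, 0.038, 0, 2, 0, 0.038, 0, 2, 0, 0.038, 0, 1.3]}}

```text
clock: 22.97
eef_pos: [604.9, 90.6, 64.0]
tcp_rot: [-3.142, -0.001, 0.009]
contact_force: [0.9, -0.0, -0.9]
opening: 0.999
```

Emit:
{"method": "servo_tool", "body": {"series": [0.003, 0.038, 0, 0, 0.003, 0.038, 0, 0, 0.003, 0.03, 0, 0, 0.003, 0.025, 0, 0, 0.002, 0.015, 0, 0, 0, 0, -0.02, 0, 0, 0, 0, 0, 0, 0, 0, 0]}}

```text
clock: 23.63
eef_pos: [618.0, 233.9, 42.7]
tcp_rot: [3.14, 0.003, 0.007]
contact_force: [-0.5, -1.0, -0.1]
opening: 1.001
```

```bash
python3 - <<'E'
from h import *
s=sense();p=s['eef_pos'];print(s['clock'],p,s['contact_force'],s['opening'],np.degrees(s['tcp_rot']))
a=grab_frame("side");b=grab_frame("top");cv2.imwrite("pics/full3.png",b)
crop(a,180,160,300,280,5,"a");crop(b,340,150,470,320,4,"b")
C=np.zeros((600,800,3),np.uint8);C[:400,:400]=cv2.resize(cv2.imread("pics/a.png"),(400,400));C[:523,400:]=cv2.resize(cv2.imread("pics/b.png"),(400,523));cv2.imwrite("pics/k3.png",C)
E
```

```text
23.6333 [617.95537196 233.90120297  42.65948525] [-0.50188789 -0.99079122 -0.14473281] 1.001015724164067 [1.79930349e+02 1.49594256e-01 3.85764540e-01]
```

View pics/k3.png

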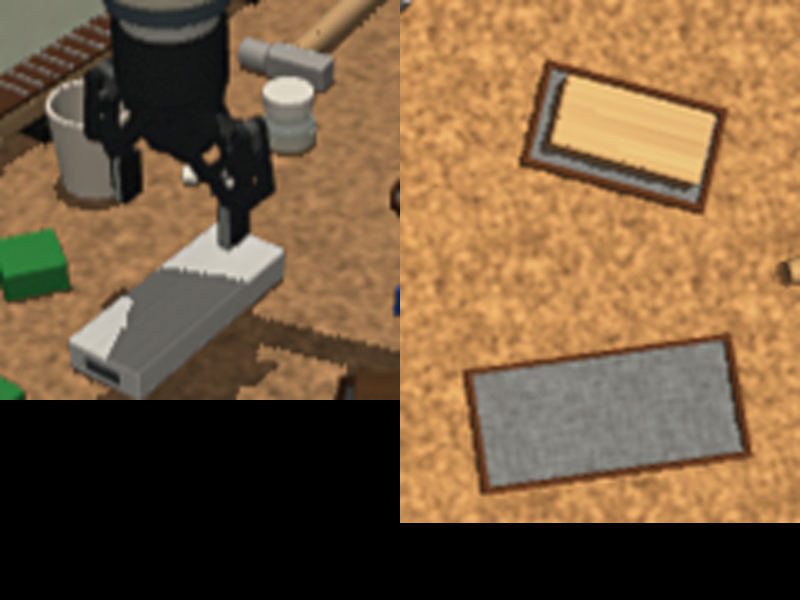

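The sander lies flat in its tray and the fingers straddle the beam. Descending and gripping.

Emit:
{"method": "servo_tool", "body": {"series": [0.001, 0.001, -0.02, 0, 0, 0, -0.025, 0, 0, 0, -0.018, 0, 0, 0, -0.009, 0, 0, 0, 0, 0, 0, 0, 0, 0]}}

```text
clock: 24.23
eef_pos: [620.5, 235.4, -27.9]
tcp_rot: [-3.142, -0.0, 0.006]
contact_force: [1.2, -1.2, 0.1]
opening: 1.004
```

Emit:
{"method": "servo_tool", "body": {"series": [0, 0, 0, 0, 0, 0, 0, 0, 0, 0, 0, 0, 0, 0, 0, 0, 0, 0, 0, 0, 0, 0, 0, 0], "gripper": 0.045, "newtons": 90}}

```text
clock: 24.73
eef_pos: [621.2, 236.1, -26.3]
tcp_rot: [-3.141, -0.002, 0.007]
contact_force: [-1.8, -1.7, 9.3]
opening: 0.726
```

Emit:
{"method": "servo_tool", "body": {"series": [0, 0, 0.002, 0, 0, 0, 0.004, 0, 0, 0, 0.009, 0, 0, 0, 0.015, 0, 0, 0, 0, 0, 0, 0, 0, 0]}}

```text
clock: 25.23
eef_pos: [621.3, 236.3, 3.2]
tcp_rot: [-3.141, -0.003, 0.007]
contact_force: [-0.8, 0.3, -4.0]
opening: 0.723
```

Emit:
{"method": "servo_tool", "body": {"series": [0, 0, 0.025, 0, -0.004, -0.01, 0.025, 0, -0.008, -0.02, 0.01, 0, -0.0125, -0.03, 0, 0, -0.0125, -0.03, 0, 0, -0.0125, -0.03, 0, 0, -0.0125, -0.03, 0, 0, -0.0125, -0.03, 0, 1]}}

```text
clock: 25.9
eef_pos: [544.5, 54.6, 61.4]
tcp_rot: [3.142, 0.0, 0.024]
contact_force: [0.7, -0.5, -4.6]
opening: 0.724
```

Emit:
{"method": "servo_tool", "body": {"series": [-0.0125, -0.03, 0, 1, -0.0125, -0.03, 0, 1, -0.0125, -0.03, 0, 1, -0.0125, -0.03, 0, 1, -0.0125, -0.03, 0, 1, -0.0125, -0.03, 0, 0.9, -0.0125, -0.03, -0.01, 0, -0.0125, -0.03, -0.015, 0]}}

```text
clock: 26.57
eef_pos: [446.0, -186.0, 37.4]
tcp_rot: [3.14, -0.003, 0.127]
contact_force: [1.2, -0.4, -4.8]
opening: 0.721
```

Emit:
{"method": "servo_tool", "body": {"series": [-0.0125, -0.03, -0.02, 0, -0.009, -0.02, -0.015, 0, -0.004, -0.008, 0, 0, 0, 0, 0, 0, 0, 0, 0, 0, 0, 0, 0, 0]}}

```text
clock: 27.07
eef_pos: [420.9, -241.8, 2.1]
tcp_rot: [3.141, -0.001, 0.127]
contact_force: [0.2, -0.7, -4.3]
opening: 0.721
```

Emit:
{"method": "servo_tool", "body": {"series": [0.0035, 0.005, -0.003, 0, 0, 0, -0.005, 0, 0, 0, -0.002, 0, 0, 0, 0, 0, 0, 0, 0, 0]}}

```text
clock: 27.48
eef_pos: [423.6, -236.8, -8.7]
tcp_rot: [-3.141, 0.0, 0.128]
contact_force: [0.7, -0.5, -4.2]
opening: 0.723
```

Emit:
{"method": "servo_tool", "body": {"series": [0.001, 0, -0.006, 0, 0, 0, -0.004, 0, 0, 0, -0.002, 0, 0, 0, 0, 0, 0, 0, 0, 0]}}

```text
clock: 27.9
eef_pos: [424.3, -237.2, -20.8]
tcp_rot: [-3.141, 0.0, 0.127]
contact_force: [-0.1, 0.3, -3.7]
opening: 0.721
```

Emit:
{"method": "servo_tool", "body": {"series": [0, 0, -0.001, 0, 0, 0, 0, 0]}}

```text
clock: 28.07
eef_pos: [424.6, -237.3, -21.5]
tcp_rot: [3.142, -0.0, 0.127]
contact_force: [-0.2, 0.2, -4.7]
opening: 0.725
```

Emit:
{"method": "servo_tool", "body": {"series": [0, 0, -0.001, 0, 0, 0, 0, 0]}}

```text
clock: 28.23
eef_pos: [424.7, -237.3, -22.3]
tcp_rot: [3.141, -0.0, 0.127]
contact_force: [-0.9, 0.4, -0.2]
opening: 0.718
```

Emit:
{"method": "servo_tool", "body": {"series": [0, 0, -0.0005, 0, 0, 0, 0, 0]}}

```text
clock: 28.4
eef_pos: [424.8, -237.4, -22.3]
tcp_rot: [3.141, -0.0, 0.127]
contact_force: [-2.8, 1.3, 8.9]
opening: 0.721
```

Emit:
{"method": "servo_tool", "body": {"series": [0, 0, 0, 0, 0, 0, 0, 0, 0, 0, 0, 0, 0, 0, 0.005, 0, 0, 0, 0.03, 0, 0, 0, 0.04, 0, 0, 0, 0.04, 0, 0, 0, 0.04, 0], "gripper": 0.0854}}

```text
clock: 29.07
eef_pos: [424.1, -236.9, 133.9]
tcp_rot: [-3.141, 0.001, 0.127]
contact_force: [0.1, -0.7, 0.1]
opening: 1.004
```

Emit:
{"method": "servo_tool", "body": {"series": [-0.02, -0.035, 0, 0, -0.02, -0.035, 0, 0, -0.02, -0.035, 0, 0, -0.02, -0.035, 0, 0, -0.02, -0.035, 0, 0, -0.02, -0.035, 0, 0, -0.02, -0.035, 0, 0, -0.02, -0.035, 0, 0]}}

```text
clock: 29.73
eef_pos: [263.2, -518.8, 132.4]
tcp_rot: [3.141, -0.0, 0.127]
contact_force: [0.4, -0.3, 0.1]
opening: 0.998
```

Emit:
{"method": "servo_tool", "body": {"series": [-0.01, -0.02, 0, 0, 0, 0, 0, 0, 0, 0, 0, 0, 0, 0, 0, 0, 0, 0, 0, 0]}}

```text
clock: 30.15
eef_pos: [255.1, -536.0, 132.0]
tcp_rot: [-3.141, -0.0, 0.128]
contact_force: [-0.3, 1.0, -0.2]
opening: 1.0
```

```bash
python3 - <<'E'
from h import *
s=sense();print(s['clock'],s['eef_pos'],s['contact_force'])
b=grab_frame("top");a=grab_frame("side");cv2.imwrite("pics/fin_t.png",b)
C=np.zeros((600,800,3),np.uint8)
C[:320]=cv2.resize(b[160:320,150:470][:128*160//128],(800,400))[:320] if 0 else 0
C[:350]=cv2.resize(b[160:320,110:476],(800,350),interpolation=cv2.INTER_CUBIC)
C[350:,:500]=cv2.resize(a[140:320,240:480],(500,375))[:250]
cv2.imwrite("pics/fin.png",C)
E
```

```text
30.15 [ 255.10030618 -535.96968837  131.96750884] [-0.31510152  0.99471107 -0.21144314]
```

View pics/fin.png

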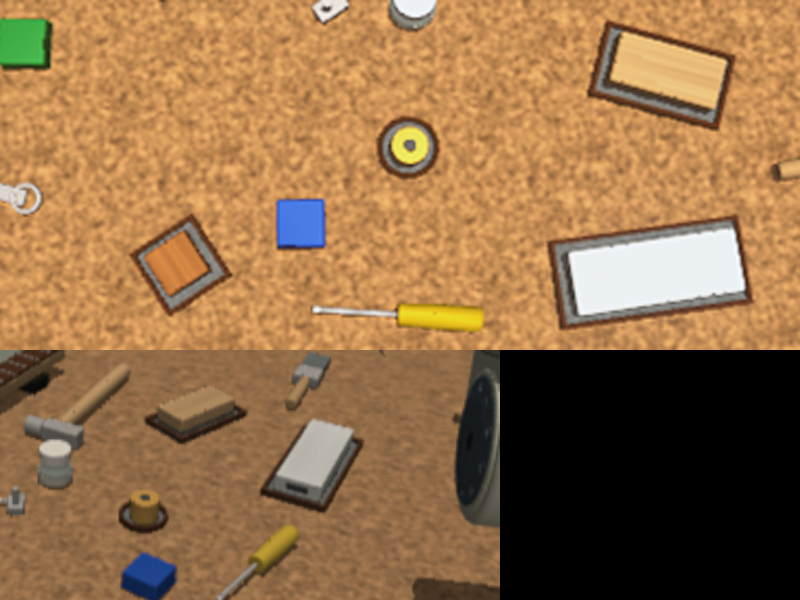

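All four blocks lie in their trays. Checking the offsets in numbers before handing in.

```bash
python3 - <<'E'
from h import *
u=lambda P:np.array(P,float)/(800/366)+[110,160]-.3
for n,P,z,t in(("beam",[(567,250),(738,225),(747,294),(578,318)],30,(424.4,-237.7)),("caul",[(145,262),(182,232),(210,268),(173,294)],30,(436.3,237.4)),("sander",[(620,30),(731,57),(718,108),(609,84)],30,(626.9,-259)),("weight",[(410,146)],34,(552.9,5.8))):
    w=unproj("top",u(P),z); print(n,w.mean(0)-t, rect(w) if len(w)>1 else "")
E
```

```text
beam [-0.36213072 -0.86836861] [ 424.2 -239.4   68.4  173.9    7.5]
caul [-0.10510426 -1.47569527] [435.4 235.6  45.1  46.1  39. ]
sander [ 0.26189703 -0.2580382 ] [ 627.1 -260.1   57.2  116.2  -13.5]
weight [-2.25273016  0.06616465]
```

```bash
python3 -c "
from rig import *
print(sign_off(), sense()['clock'])"
```

```text
the job is handed in; nothing more can be done
the job is handed in; nothing more can be done
```

All four blocks (weight, caul, sander and beam) are in their own trays, and I handed the job in at about 30 s on the robot's clock. `sign_off()` gives no verdict.

- **Position:** in the last pictures every block looks flat and upright. The centres measure about 2 mm or less from their tray centres, against the 13 mm allowed.
- **Seating:** each block touched down within about 0.1 mm of the height expected for the felt floor. All four were released and the arm was moved clear.
- **Height disagreement:** the reported TCP height was about 34 mm lower than the real fingertip height. A gentle touch on the bench showed this, and I used that offset for every grasp. The four touch-downs then agreed with it.
- **Rough readings:** some block sizes read by hand from the last picture were up to about 5 mm off the given sizes. That is within picture-reading error.

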